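Put the lid on the fruit box and snap its four tabs shut

TASK

Put the loose lid on the glass box of pineapple rings so that it sits fully down on the rim, then fold down the four blue tabs round its edge and press each one in until it snaps under its catch and stays. Do not shove the box about on the table, and leave the other food where it is.

Things in the scene. Friction and masses are not known exactly. Their poses are not given: they have to be found in the camera images.
- box: clear glass box of pineapple rings, loose, 1.7 kg; 120 (x) by 170 (y) mm outside, rim 72 mm up, walls 5 mm. Origin: centre of underside. In the middle of each wall a catch as long as the tab sticks out 11.5 mm, 50.5 to 60 mm above the table: a shelf with a rounded edge turned down. A level push of about 9 N or more slides the box.
- lid: loose white lid, 0.4 kg, flat on the table; plate 138 (x) by 188 (y) mm, 10 mm thick. Origin: centre of underside = lower edge of a skirt 8 mm below the plate; z up. Skirt fits in the box with 1.5 mm play a side (lower 4 mm: 3.5 mm). Plate rests on the rim when the lid's origin is 64 mm above the box's. Long side over long side, either way round.
- lid_grip (a point): middle of the blue grip bar on top of the lid, on the lid's axis, 37 mm above its origin. The bar is 88 mm long (lid's y), 18 mm wide (lid's x), 10 mm thick, top 42 mm above the origin; open gap of 14 mm between bar and plate.
- tab_front (a joint): angle (rad) of the blue snap tab on the lid's -x edge, 70 mm wide: 0 = straight out from the edge, negative = raised, 1.57 = hanging straight down. Every tab: 34 mm long from its hinge; outer face 5.5 mm beyond the hinge axis when hanging. Stiff hinge, stays where it is left. On the seated lid the hinge axis is 77 mm above the table, a hanging tab's lower end 43 mm.
- tab_back (a joint): same for the tab on the lid's +x edge, 70 mm wide. Every hinge axis lies 12 mm outside the box's wall (72 mm from the lid's centre for front and back, 97 mm for left and right) and 13 mm above the lid's origin.
- tab_left (a joint): same for the tab on the lid's +y edge, 56 mm wide. Every tab: its hook meets the catch at about 1.25 rad. Pushed inward and down together near its lower end it rides over against about 6 N in and 8 N down, then snaps in at about 1.45 with a sudden drop in force and stays at 1.5 to 1.65. Pushed level, the box slides away first. Short of the snap it comes back out to 1.3 or less.
- tab_right (a joint): same for the tab on the lid's -y edge, 56 mm wide.
- pineapple_half: cut half of a peeled-eye pineapple, flat side up, 107 mm across, 64 mm tall, origin under its centre; a bystander behind the work
- sugar_jar: brown jar heaped with sugar, 122 mm across, 127 mm tall, origin under its centre; a bystander behind the work

How it is judged:
By the outcome, as a careful person would: the job done as asked, in the order asked, and still so for the second after the job is handed in, with the robot touching nothing.
It also fails if it takes over 64 s, if anything falls off the work surface, if the arm or the gripper's body presses on something with over 40 N, if the wrist force passes 120 N, or if a joint passes its speed limit or range.

ROBOT

A 7-joint arm with a two-finger parallel gripper is mounted at the origin on a cart in front of the work surface, level with it; the furniture and walls round the work are solid. World frame = base frame: x ahead of the robot, y to its left, z up, the work surface at z = 0. Lengths are in m, angles in rad, forces in N, time in s.
With the tool pointing down it reaches from about 0.425 to 0.925 m from the base axis. Payload 6.8 kg.
Tool frame: the origin (TCP) lies midway between the tips of the shut fingers; the grasp point (between the pads) lies 19 mm behind it; z points along the fingers, y is the line along which they close (so a half turn about z gives the same grasp; the last joint's range is limited). The gripper opens to 85 mm and grips with 20 to 120 N. Pads are 22 mm wide; open, the fingers measure 114 mm over their backs; the gripper's body (76 mm by 85 mm) begins 54 mm behind the grasp point. The pads swing forward as they close: fully open they stand 13 mm farther back than shut.
Start: joints at [-1.412, 0.477, 0.022, 1.555, -0.011, 1.109, -0.083], TCP at [0.178, 0.651, 0.231] pointing down, gripper open.
Joint ranges: [-2.96, 2.96], [-0.34, 2.1], [-1.41, 1.46], [0.24, 2.44], [-1.37, 4.51], [0.17, 1.92], [-2.96, 2.96]. Speed limits (rad/s): [2.39, 2.39, 3.14, 3.14, 3.14, 3.14, 3.14].

INTERFACE

Orientations are given as a rotation vector (axis times angle).
In Python, from bench import status, vision, r gives the robot as it stands. The module is installed in compiled form; this text tells all that it offers.
- The arm moves only by the shell command python3 -m handwheel 'ROWS' [OPENING] [FORCE]. ROWS is JSON, a list of rows, each an object with "dp": the shift along the tool's x, y, z in m, a list of three; "delta_rot": the turn, a rotation vector about the tool's x, y, z in rad, a list of three. In form: [{"dp": [x, y, z], "delta_rot": [rx, ry, rz]}, ...]. A call has 1 to 12 rows; each row is the pose to reach, as a shift and turn from the pose commanded when the call began, along the tool's axes at that moment; what a row does not reach only later rows make up. A row lasts 1/8 s, in which the tool goes at most 62.5 mm and 10.7 degrees, less where a joint would pass 70% of its speed; a pose out of reach is approached as far as the arm can. A call with a gripper value outside its range is refused whole. OPENING is the opening, from 0 (shut) to 1 (fully open), set as the call begins (- or left out, the last holds). The fingers move at their own pace and stop on an object; FORCE is the grip in N (left out, the last holds). Time passes only in rows, so rows that repeat a pose let the fingers close. It gives the time, the measured TCP pose, the force, the opening and the grip force at its end, in the units of the state.
- status.get_obs(): the state, without advancing time (a new reading comes with each control period).
- vision.grab_frame(name): name is "side" or "top"; returns a dict with "img" (400x640x3 uint8, blue, green, red), "fovy" (degrees; the focal length in pixels is half the picture's height over the tangent of half this angle, whatever the lens; pixels are square), "cx", "cy" (the principal point, pixels), "distortion" ([k1, k2, p1, p2, k3] as OpenCV has them; the pictures are not rectified), "world_from_camera" (4x4, takes a point from camera to world coordinates). Camera axes: x right, y up, looking along -z (the intrinsics and any distortion apply to the point x, -y, -z); pixel columns grow to the right and rows downward; lengths in m; the calibration is good to about 2 mm. A picture is of the moment at which its call begins. There is no depth.
- r.hand_in(): hands the job in; it is judged then, once.
The state is a dict: "clock": time; "joints": joint angles; "qvel": joint speeds; "tau": joint torques, N m; "tcp_pos": TCP position; "orientation": TCP orientation; "contact_force": force on the tool from outside, world axes, zero at the start; "moment": the same for the moment, N m; "grip_width": finger opening in m; "gripper_force": force on a finger pad.
Only numpy, scipy, OpenCV 4.12 (cv2) and the standard library are available. Lean on these libraries where they do the work, as an engineer would, in place of code of your own. Each camera call takes 0.05 s, during which the arm holds its last target. There are 200 camera calls.

## Working session

There is one attempt and no reset: what is moved stays moved. The work goes in short steps, Python scripts to look and compute and a shell command to move; the robot and the scene stay as the last step left them, time stands still between calls to the robot, and variables do not carry over. Pictures are saved under pics/ and viewed, at most 10 in all, crops included, and the job is handed in when it is done.

```bash
mkdir -p pics; python3 - <<'E'
from bench import status,vision
import cv2,numpy as np
np.set_printoptions(precision=4,suppress=True)
for n in("top","side"):
    f=vision.grab_frame(n); cv2.imwrite(f"pics/{n}0.png",f["img"]); print(n,f["fovy"],f["cx"],f["cy"],f["distortion"]);print(f["world_from_camera"])
print(status.get_obs())
E
```

```text
top 55.800737490414306 324.3033068952842 204.98121409983258 [-0.0702  0.      0.      0.      0.    ]
[[ 0.0152  0.9903 -0.1382  0.5384]
 [-0.9999  0.0145 -0.0058 -0.0176]
 [-0.0037  0.1383  0.9904  0.9173]
 [ 0.      0.      0.      1.    ]]
side 43.16203785004523 312.86376894577967 196.487249109992 [-0.0992  0.      0.      0.      0.    ]
[[-0.9925  0.0639 -0.1041  0.5187]
 [-0.1221 -0.4917  0.8622  1.1466]
 [ 0.004   0.8684  0.4958  0.7475]
 [ 0.      0.      0.      1.    ]]
{'clock': 0.1, 'joints': array([-1.4121,  0.4777,  0.0224,  1.5563, -0.0115,  1.1093, -0.0831]), 'qvel': array([-0.0006, -0.0019, -0.0007, -0.0022, -0.0001,  0.0016, -0.0006]), 'tau': array([  0.004 , -59.7758,   1.6135, -28.1956,   0.0129,   0.0049,
         0.    ]), 'tcp_pos': array([0.1778, 0.6506, 0.2305]), 'orientation': array([-0.4178, -3.1136,  0.0025]), 'contact_force': array([-1.1431,  1.0776, -0.2195]), 'moment': array([ 0.0678,  0.0099, -0.0038]), 'gripper_force': 0.0, 'grip_width': 0.08554825672204866}
```

View pics/top0.png

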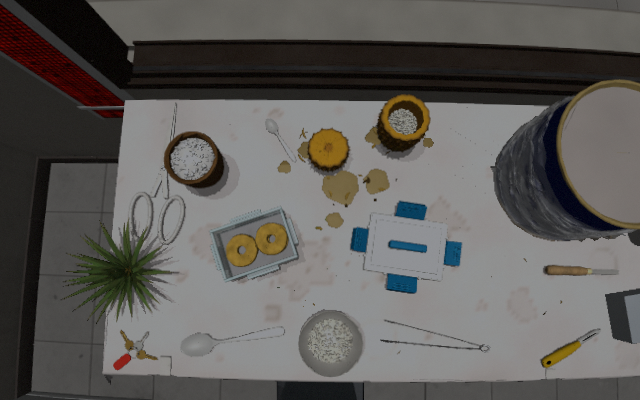

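View pics/side0.png

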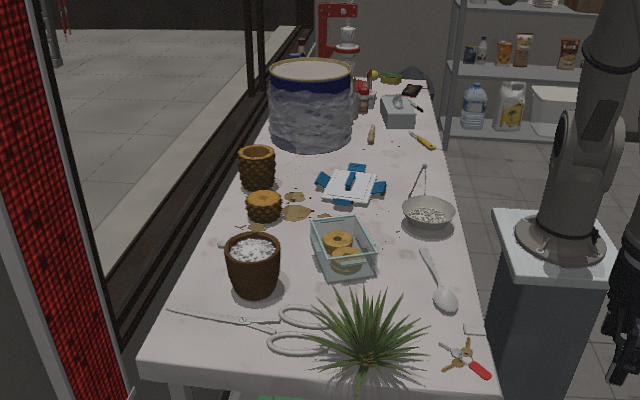

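The top view shows the box at about (255,243) and the lid at about (406,246), its bar at (388–427, 245). In the side view the box is at (343,248) and the lid at (350,186). I'll enlarge both.

```bash
python3 - <<'E'
import cv2,numpy as np
t=cv2.imread("pics/top0.png");s=cv2.imread("pics/side0.png")
def c(im,x,y,w,h,k):return cv2.resize(im[y:y+h,x:x+w],None,fx=k,fy=k,interpolation=cv2.INTER_CUBIC)
a=c(t,200,195,100,100,4);b=c(t,345,195,125,100,4)[:, :400] if 0 else c(t,350,198,100,100,4)
d=c(s,300,205,100,75,4)[:200*2] ;e=c(s,310,158,100,50,4)
cv2.imwrite("pics/z1.png",np.clip(1.4*np.hstack([a,b]).astype(float),0,255).astype(np.uint8))
cv2.imwrite("pics/z2.png",np.clip(1.4*np.vstack([d,e]).astype(float),0,255).astype(np.uint8))
E
```

```text
(no output)
```

View pics/z1.png

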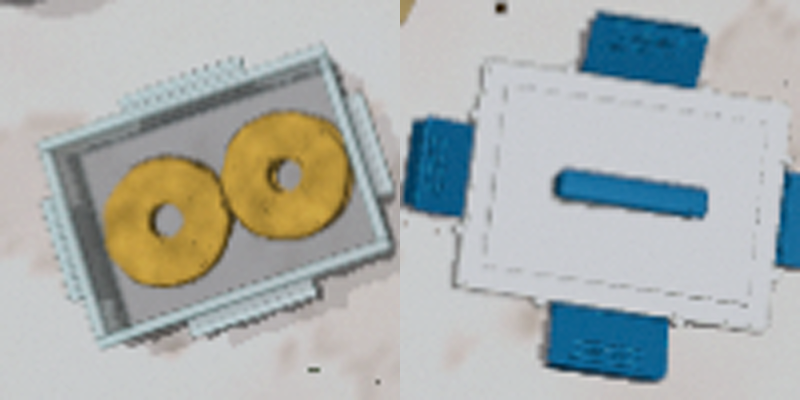

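View pics/z2.png

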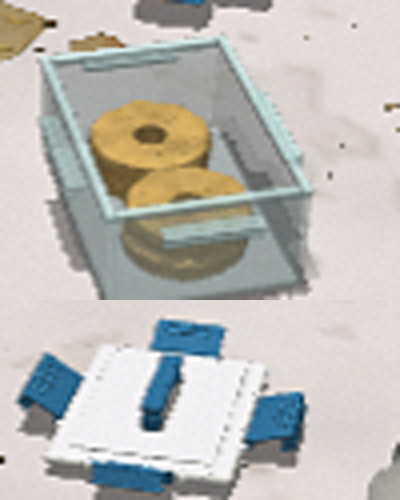

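```bash
cat > h.py <<'E'
import cv2,numpy as np
from scipy.optimize import least_squares
from scipy.spatial.transform import Rotation as R
np.set_printoptions(precision=4,suppress=True)
def proj(f,P):
    M=np.linalg.inv(f["world_from_camera"]);p=P@M[:3,:3].T+M[:3,3]; p=p*[1,-1,-1]
    F=200/np.tan(np.radians(f["fovy"])/2);K=np.array([[F,0,f["cx"]],[0,F,f["cy"]],[0,0,1]])
    return cv2.projectPoints(p,np.zeros(3),np.zeros(3),K,np.array(f["distortion"],float))[0][:,0]
def pl(P,q,z=0):
    c,s=np.cos(q[2]),np.sin(q[2]);return np.c_[P[:,0]*c-P[:,1]*s+q[0],P[:,0]*s+P[:,1]*c+q[1],P[:,2]+z]
def rect(a,b,z):return np.array([[a,b,z],[a,-b,z],[-a,-b,z],[-a,b,z]])  # ++,+-,--,-+
def fit(obs,q0):
    g=lambda q:np.concatenate([(proj(f,pl(P,q))-uv) for f,P,uv in obs]).ravel()
    s=least_squares(g,q0,loss="soft_l1");return s.x,g(s.x).reshape(-1,2)
def togo(o,p,yaw,tilt=None):
    """shift/turn in tool axes from state pose to world p, tool down with tool y at yaw"""
    Rc=R.from_rotvec(o["orientation"]).as_matrix()
    c,s=np.cos(yaw),np.sin(yaw);y=np.array([c,s,0]);z=np.array([0,0,-1.]);Rt=np.c_[np.cross(y,z),y,z]
    if tilt is not None:Rt=R.from_rotvec(tilt).as_matrix()@Rt
    d=Rc.T@(np.array(p)-o["tcp_pos"]);return d,R.from_matrix(Rc.T@Rt).as_rotvec()
E
python3 - <<'E'
from h import *
from bench import vision,status
T=vision.grab_frame("top");S=vision.grab_frame("side")
u=lambda L,ox,oy:(np.array(L,float)+.5)/4-.5+[ox,oy]
bt=u([(40,148),(324,48),(392,245),(103,347)],200,195)
bs=u([(108,218),(40,58),(222,40),(312,190)],300,205)
lt=u([(85,60),(390,100),(365,332),(55,288)],350,198)
ls=u([(46,158),(98,45),(268,68),(238,172)],310,158)
B=rect(.06,.085,.072);L=rect(.069,.094,.018);G=rect(.009,.044,.042)
gt=u([(160,168),(308,187),(306,218),(155,197)],350,198)
for nm,o in(("box t",[(T,B,bt)]),("box s",[(S,B,bs)]),("box",[(T,B,bt),(S,B,bs)]),("lid t",[(T,L,lt)]),("bar t",[(T,G,gt)]),("lid s",[(S,L,ls)]),("lid",[(T,L,lt),(T,G,gt),(S,L,ls)])):
    q,r=fit(o,[.5,0.2 if "box" in nm else -.2,0.]);print(nm,q);print(r.ravel())
o=status.get_obs();Rc=R.from_rotvec(o["orientation"]).as_matrix();print(Rc)
E
```

```text
box t [0.5667 0.145  0.3571]
[-0.2175 -0.5844 -0.1112 -0.6437  0.2043  0.5167  0.1124  0.6549]
box s [0.5692 0.1465 0.3518]
[-0.1712  0.2365 -0.1817  0.2317  0.283  -0.864   0.0938  0.0502]
box [0.5681 0.1454 0.3537]
[-0.2937 -1.3717 -0.126  -1.1857  0.0131  0.0168 -0.1457 -0.0975  0.4605
 -0.0112  0.262   0.0527  0.6643 -1.0831  0.6402 -0.2469]
lid t [ 0.568  -0.2073 -0.125 ]
[-0.6963 -0.5022  0.4126  0.2716  0.854   0.0076 -0.5011  0.1507]
bar t [ 0.5682 -0.2068 -0.1207]
[-0.2939 -0.2657  0.257   0.0211 -0.0338  0.0142  0.0685  0.2233]
lid s [ 0.5677 -0.2085 -0.1077]
[ 0.428  -0.161  -0.1187 -0.0862  0.0674 -1.2034 -0.3642  1.9728]
lid [ 0.568  -0.2071 -0.12  ]
[-0.9659 -0.3201  0.1885  0.0648  0.9172 -0.1666 -0.4837  0.3803 -0.1939
 -0.1787  0.3599  0.0825  0.0745  0.0764  0.1738  0.3113 -0.0547 -0.1229
  0.1542  0.0228  0.294  -0.8525 -0.9318  2.3062]
[[-0.9646  0.2636 -0.0002]
 [ 0.2636  0.9646 -0.0011]
 [-0.0001 -0.0011 -1.    ]]
```

```bash
python3 -m handwheel '[{"dp":[-0.1,-0.063,0],"delta_rot":[0,0,0.18]},{"dp":[-0.15,-0.095,0],"delta_rot":[0,0,0.34]},{"dp":[-0.2,-0.126,0],"delta_rot":[0,0,0.5]},{"dp":[-0.25,-0.158,0],"delta_rot":[0,0,0.65]},{"dp":[-0.3,-0.19,0],"delta_rot":[0,0,0.8]},{"dp":[-0.35,-0.22,0],"delta_rot":[0,0,0.9]},{"dp":[-0.403,-0.254,0],"delta_rot":[0,0,1.0]},{"dp":[-0.403,-0.254,0],"delta_rot":[0,0,1.0]},{"dp":[-0.403,-0.254,0],"delta_rot":[0,0,1.0]}]' 1; python3 - <<'E'
from h import *
from bench import status
o=status.get_obs();print(o["joints"]);print(*togo(o,[.568,-.207,.12],-.12))
E
```

```text
clock: 1.32
tcp_pos: [0.5022, 0.296, 0.2314]
orientation: [1.867, 2.524, -0.001]
contact_force: [-0.6, -0.9, -0.4]
grip_width: 0.0854
gripper_force: 0.0
[-0.9359  0.3368  0.3744  1.8022 -0.1396  1.0284 -0.2113]
[-0.5001 -0.0844  0.1122] [0.001  0.0014 0.4172]
```

```bash
python3 -m handwheel '[{"dp":[-0.06,-0.01,0.01],"delta_rot":[0,0,0.08]},{"dp":[-0.12,-0.02,0.02],"delta_rot":[0,0,0.16]},{"dp":[-0.18,-0.03,0.03],"delta_rot":[0,0,0.24]},{"dp":[-0.24,-0.04,0.04],"delta_rot":[0,0,0.32]},{"dp":[-0.3,-0.05,0.05],"delta_rot":[0,0,0.38]},{"dp":[-0.36,-0.06,0.06],"delta_rot":[0,0,0.417]},{"dp":[-0.42,-0.07,0.075],"delta_rot":[0,0,0.417]},{"dp":[-0.47,-0.08,0.095],"delta_rot":[0,0,0.417]},{"dp":[-0.5,-0.084,0.112],"delta_rot":[0,0,0.417]},{"dp":[-0.5,-0.084,0.112],"delta_rot":[0,0,0.417]},{"dp":[-0.5,-0.084,0.112],"delta_rot":[0,0,0.417]}]' 1; python3 - <<'E'
from h import *
from bench import status,vision
o=status.get_obs();print(o["joints"]);print(*togo(o,[.568,-.207,.021],-.12))
E
```

```text
clock: 2.7
tcp_pos: [0.5697, -0.2004, 0.1192]
orientation: [-2.341, -2.094, -0.001]
contact_force: [0.9, 0.5, -0.4]
grip_width: 0.0854
gripper_force: 0.0
[-0.1511  0.5357  0.5225  1.8556 -0.3498  0.8426  0.436 ]
[-0.0068 -0.0009  0.0982] [-0.0003 -0.0012  0.0089]
```

```bash
python3 -m handwheel '[{"dp":[0,0,0.04],"delta_rot":[0,0,0]},{"dp":[0,0,0.08],"delta_rot":[0,0,0]},{"dp":[0,0,0.097],"delta_rot":[0,0,0]},{"dp":[0,0,0.097],"delta_rot":[0,0,0]},{"dp":[0,0,0.097],"delta_rot":[0,0,0]}]' 1 && python3 -m handwheel '[{"dp":[0,0,0],"delta_rot":[0,0,0]},{"dp":[0,0,0],"delta_rot":[0,0,0]},{"dp":[0,0,0],"delta_rot":[0,0,0]},{"dp":[0,0,0],"delta_rot":[0,0,0]},{"dp":[0,0,0],"delta_rot":[0,0,0]},{"dp":[0,0,0],"delta_rot":[0,0,0]}]' 0 80
```

```text
clock: 3.32
tcp_pos: [0.5705, -0.2024, 0.0238]
orientation: [2.341, 2.092, 0.002]
contact_force: [0.0, -0.6, -0.1]
grip_width: 0.0853
gripper_force: 0.0
clock: 4.08
tcp_pos: [0.5693, -0.2024, 0.0227]
orientation: [-2.344, -2.092, -0.001]
contact_force: [-1.4, 0.9, 5.2]
grip_width: 0.0162
gripper_force: 78.7
```

```bash
python3 -m handwheel '[{"dp":[0,0,-0.02],"delta_rot":[0,0,0]},{"dp":[0,0,-0.05],"delta_rot":[0,0,0]},{"dp":[0,0,-0.1],"delta_rot":[0,0,0]},{"dp":[0,0,-0.15],"delta_rot":[0,0,0]},{"dp":[0,0,-0.15],"delta_rot":[0,0,0]},{"dp":[0,0,-0.15],"delta_rot":[0,0,0]}]'; python3 - <<'E'
from h import *
from bench import status,vision
o=status.get_obs();print(o["joints"])
print(*togo(o,[.5681+.0013,.1454+.0045,.175],.354))
E
```

```text
clock: 4.82
tcp_pos: [0.5684, -0.2018, 0.1718]
orientation: [-2.342, -2.092, 0.001]
contact_force: [-0.4, -0.4, -5.0]
grip_width: 0.0162
gripper_force: 78.8
[-0.1853  0.4705  0.5674  1.8196 -0.3067  0.9411  0.4032]
[ 0.3496 -0.0386 -0.0029] [-0.0011 -0.0009 -0.4668]
```

```bash
python3 -m handwheel '[{"dp":[0.03,-0.003,0],"delta_rot":[0,0,-0.04]},{"dp":[0.08,-0.009,0],"delta_rot":[0,0,-0.11]},{"dp":[0.13,-0.014,0],"delta_rot":[0,0,-0.18]},{"dp":[0.18,-0.02,0],"delta_rot":[0,0,-0.25]},{"dp":[0.23,-0.025,0],"delta_rot":[0,0,-0.32]},{"dp":[0.28,-0.031,0],"delta_rot":[0,0,-0.39]},{"dp":[0.32,-0.035,0],"delta_rot":[0,0,-0.44]},{"dp":[0.35,-0.0386,0],"delta_rot":[0,0,-0.467]},{"dp":[0.35,-0.0386,0],"delta_rot":[0,0,-0.467]},{"dp":[0.35,-0.0386,0],"delta_rot":[0,0,-0.467]},{"dp":[0.35,-0.0386,0],"delta_rot":[0,0,-0.467]}]'; python3 - <<'E'
from h import *
from bench import status,vision
o=status.get_obs();print(o["joints"],o["tcp_pos"],togo(o,[0.5694,.1499,.175],.354))
t=vision.grab_frame("top")["img"];s=vision.grab_frame("side")["img"]
cv2.imwrite("pics/t1.png",t);cv2.imwrite("pics/s1.png",s)
def c(im,x,y,w,h,k):return cv2.resize(im[y:y+h,x:x+w],None,fx=k,fy=k,interpolation=cv2.INTER_CUBIC)
cv2.imwrite("pics/z3.png",np.clip(1.4*np.hstack([c(t,180,170,133,150,3),c(s,275,130,133,150,3)]).astype(float),0,255).astype(np.uint8))
E
```

```text
clock: 6.2
tcp_pos: [0.5704, 0.1479, 0.172]
orientation: [1.799, 2.575, -0.002]
contact_force: [-0.4, -0.2, -4.1]
grip_width: 0.0163
gripper_force: 78.8
[-0.6687  0.4199  0.4014  1.8455 -0.2011  0.9167  0.1758] [0.5704 0.1479 0.172 ] (array([ 0.0022, -0.0002, -0.003 ]), array([-0.0008,  0.0007, -0.0028]))
```

View pics/z3.png

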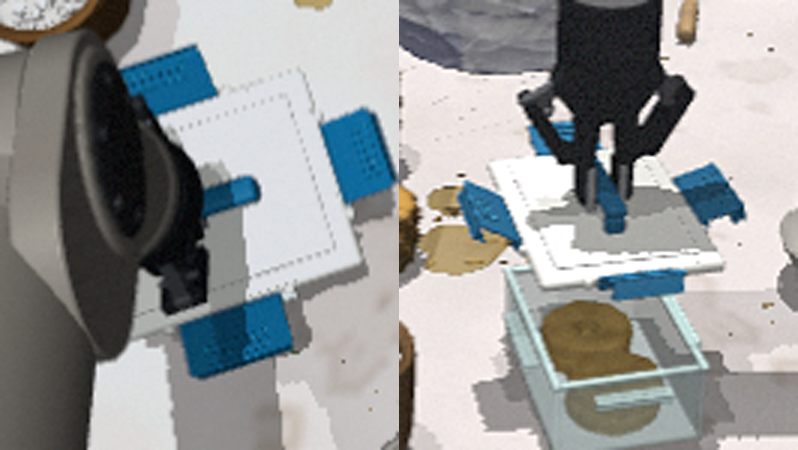

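```bash
python3 - <<'E'
from h import *
from bench import vision,status
o=status.get_obs()
T=vision.grab_frame("top");S=vision.grab_frame("side")
u=lambda L,ox,oy:(np.array(L,float)+.5)/3-.5+[ox,oy]
z0=o["tcp_pos"][2]-.0227
L=rect(.069,.094,.018+z0)
a=(T,L[[1,2]],u([(301,68),(362,262)],180,170)); b=(T,np.array([[0,-.044,.042+z0]]),u([(259,189)],180,170))
s=(S,L[[0,1,3]],u([(143,274),(88,160),(323,260)],275,130))
for nm,ob in(("top",[a,b]),("side",[s]),("both",[a,b,s])):
    q,r=fit(ob,[.568,.145,.35]);print(nm,q,r.ravel())
print(o["tcp_pos"],togo(o,o["tcp_pos"],0)[1])
E
```

```text
top [0.5707 0.1417 0.3448] [-0.0229  0.0152  1.262   0.7029 -1.1237 -0.7322]
side [0.5743 0.1363 0.3369] [-0.822   1.8903 -0.039  -0.9839  0.9518 -0.5918]
both [0.5725 0.1412 0.3343] [ 0.7152 -0.5279  1.3203  0.3701 -0.7858 -1.4448 -0.3374  3.1616  0.5128
 -0.0393  1.7164  0.7023]
[0.5705 0.1484 0.1723] [-0.0002  0.0004  0.3518]
```

```bash
python3 -m handwheel '[{"dp":[0.003,-0.0025,0.02],"delta_rot":[0,0,0]},{"dp":[0.003,-0.0025,0.045],"delta_rot":[0,0,0]},{"dp":[0.003,-0.0025,0.065],"delta_rot":[0,0,0]},{"dp":[0.003,-0.0025,0.073],"delta_rot":[0,0,0]},{"dp":[0.003,-0.0025,0.073],"delta_rot":[0,0,0]},{"dp":[0.003,-0.0025,0.073],"delta_rot":[0,0,0]}]'; python3 - <<'E'
from h import *
from bench import status,vision
o=status.get_obs();print(o["tcp_pos"],togo(o,o["tcp_pos"],0)[1])
T=vision.grab_frame("top");t=T["img"];s=vision.grab_frame("side")["img"]
def c(im,x,y,w,h,k):return cv2.resize(im[y:y+h,x:x+w],None,fx=k,fy=k,interpolation=cv2.INTER_CUBIC)
cv2.imwrite("pics/z4.png",np.clip(1.5*np.hstack([c(t,195,185,100,120,4),c(s,300,170,100,120,4)]).astype(float),0,255).astype(np.uint8))
E
```

```text
clock: 7.15
tcp_pos: [0.5677, 0.1518, 0.1002]
orientation: [1.795, 2.577, 0.002]
contact_force: [0.3, -0.2, -3.6]
grip_width: 0.0162
gripper_force: 78.8
[0.5677 0.1518 0.1002] [ 0.0016 -0.0003  0.3537]
```

View pics/z4.png

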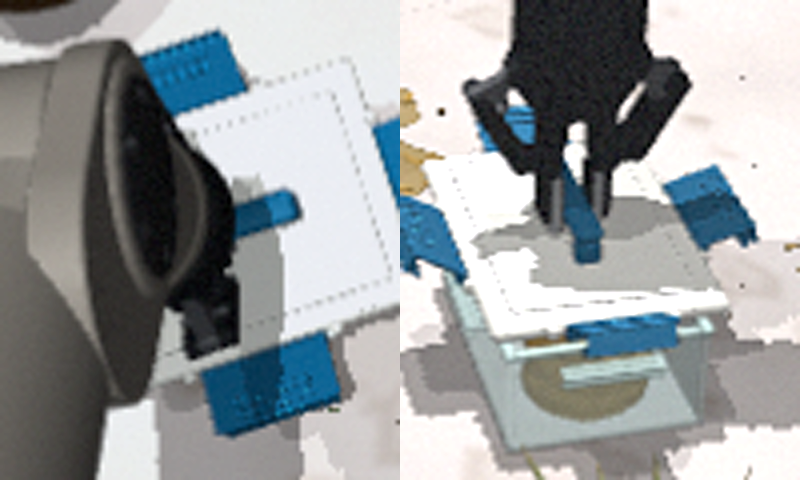

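```bash
python3 - <<'E'
from h import *
from bench import vision,status
T=vision.grab_frame("top");S=vision.grab_frame("side");o=status.get_obs();z0=o["tcp_pos"][2]-.0227;print(o["tcp_pos"],z0)
q=[.5678,.1452,.355]
L=pl(rect(.069,.094,.018+z0),q);B=pl(rect(.06,.085,.072),q);G=pl(np.array([[0,-.044,.042+z0]]),q)
cs=lambda p,ox,oy:(p-[ox,oy]+.5)*4-.5
print("side lid",cs(proj(S,L),300,170));print("side rim",cs(proj(S,B),300,170))
print("top lid",cs(proj(T,L),195,185),cs(proj(T,G),195,185))
J=lambda f,o:(cs(proj(f,L+o),0,0)-cs(proj(f,L),0,0))[0]
print(J(S,[.001,0,0]),J(S,[0,.001,0]),J(T,[.001,0,0]),J(T,[0,.001,0]))
E
```

```text
[0.5674 0.1519 0.0999] 0.07722496462435118
side lid [[ 99.6586 335.4836]
 [ 24.1014 160.7945]
 [235.8881 135.5201]
 [338.8275 302.0667]]
side rim [[110.6601 357.8864]
 [ 41.4305 198.1998]
 [224.9556 175.5309]
 [315.2543 328.7859]]
top lid [[ 25.9997 170.2399]
 [348.8337  57.2667]
 [430.4005 295.4657]
 [100.8811 411.4918]] [[295.7415 203.0582]]
[-1.8289 -0.1379] [-0.1885  1.0812] [ 0.1036 -1.8145] [-1.7872 -0.032 ]
```

```bash
python3 -m handwheel '[{"dp":[-0.0005,0,0.004],"delta_rot":[0,0,0]},{"dp":[-0.0005,0,0.007],"delta_rot":[0,0,0]},{"dp":[-0.0005,0,0.009],"delta_rot":[0,0,0]},{"dp":[-0.0005,0,0.009],"delta_rot":[0,0,0]}]'
```

```text
clock: 7.85
tcp_pos: [0.567, 0.1512, 0.09]
orientation: [-1.795, -2.578, 0.001]
contact_force: [0.3, -0.5, -3.0]
grip_width: 0.0161
gripper_force: 78.8
```

```bash
python3 -m handwheel '[{"dp":[0,0,0.002],"delta_rot":[0,0,0]},{"dp":[0,0,0.0035],"delta_rot":[0,0,0]},{"dp":[0,0,0.0045],"delta_rot":[0,0,0]},{"dp":[0,0,0.0045],"delta_rot":[0,0,0]}]'
```

```text
clock: 8.35
tcp_pos: [0.5672, 0.1513, 0.0867]
orientation: [-1.796, -2.577, -0.001]
contact_force: [-3.5, -0.6, 5.4]
grip_width: 0.0162
gripper_force: 80.0
```

```bash
python3 -m handwheel '[{"dp":[0,0,0.001],"delta_rot":[0,0,0]},{"dp":[0,0,0.001],"delta_rot":[0,0,0]}]'; python3 -m handwheel '[{"dp":[0,0,0],"delta_rot":[0,0,0]},{"dp":[0,0,0],"delta_rot":[0,0,0]},{"dp":[0,0,0],"delta_rot":[0,0,0]},{"dp":[0,0,-0.05],"delta_rot":[0,0,0]},{"dp":[0,0,-0.1],"delta_rot":[0,0,0]},{"dp":[0,0,-0.1],"delta_rot":[0,0,0]},{"dp":[0,0,-0.1],"delta_rot":[0,0,0]}]' 1;  python3 - <<'E'
from h import *
from bench import status,vision
o=status.get_obs();print(o["tcp_pos"],o["joints"])
T=vision.grab_frame("top");t=T["img"];S=vision.grab_frame("side");s=S["img"]
cs=lambda p,ox,oy:(p-[ox,oy]+.5)*4-.5
q=[.5675,.1455,.355];L=pl(rect(.069,.094,.082),q);B=pl(rect(.06,.085,.072),q)
print(cs(proj(S,L),300,170),cs(proj(S,B),300,170))
def c(im,x,y,w,h,k):return cv2.resize(im[y:y+h,x:x+w],None,fx=k,fy=k,interpolation=cv2.INTER_CUBIC)
cv2.imwrite("pics/z5.png",np.clip(1.5*np.hstack([c(t,195,185,100,120,4),c(s,300,170,100,120,4)]).astype(float),0,255).astype(np.uint8))
E
```

```text
clock: 8.6
tcp_pos: [0.5672, 0.1513, 0.0867]
orientation: [-1.796, -2.577, -0.001]
contact_force: [-6.8, -1.0, 15.3]
grip_width: 0.0159
gripper_force: 81.2
clock: 9.48
tcp_pos: [0.5668, 0.1513, 0.1843]
orientation: [-1.795, -2.578, 0.0]
contact_force: [-0.4, 0.3, -0.5]
grip_width: 0.0854
gripper_force: 0.0
[0.5668 0.1513 0.1843] [-0.6836  0.4011  0.4091  1.8414 -0.194   0.9386  0.166 ]
[[ 99.7645 355.4335]
 [ 24.5803 179.1733]
 [235.322  153.6137]
 [337.5662 321.6946]] [[111.1458 358.2505]
 [ 41.846  198.4875]
 [225.4036 175.8076]
 [315.7786 329.1337]]
```

View pics/z5.png

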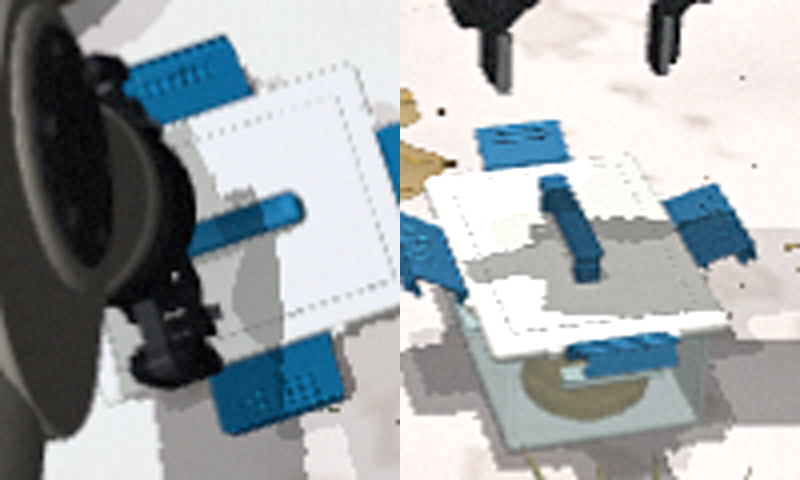

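```bash
python3 -m handwheel '[{"dp":[-0.05,-0.001,0],"delta_rot":[0,0,0]},{"dp":[-0.1,-0.001,0],"delta_rot":[0,0,0]},{"dp":[-0.1336,-0.001,0.02],"delta_rot":[0,0,0]},{"dp":[-0.1336,-0.001,0.055],"delta_rot":[0,0,0]},{"dp":[-0.1336,-0.001,0.075],"delta_rot":[0,0,0]},{"dp":[-0.1336,-0.001,0.095],"delta_rot":[0,0,0]},{"dp":[-0.1336,-0.001,0.11],"delta_rot":[0,0,0]},{"dp":[-0.1336,-0.001,0.122],"delta_rot":[0,0,0]},{"dp":[-0.1336,-0.001,0.13],"delta_rot":[0,0,0]},{"dp":[-0.1336,-0.001,0.132],"delta_rot":[0,0,0]},{"dp":[-0.1336,-0.001,0.132],"delta_rot":[0,0,0]}]' 0 30; cat > w.py <<'E'
from h import *
from bench import status
o=status.get_obs();c=np.array([.568,.1458]);a=.354;E=np.array([[np.cos(a),np.sin(a)],[-np.sin(a),np.cos(a)]])
print("lid xy",E@(o["tcp_pos"][:2]-c),"z",o["tcp_pos"][2],"F lid",E@o["contact_force"][:2],o["contact_force"][2],"yaw",togo(o,o["tcp_pos"],0)[1])
E
python3 w.py
```

```text
clock: 10.95
tcp_pos: [0.6127, 0.0256, 0.0531]
orientation: [1.796, 2.578, 0.001]
contact_force: [0.2, 0.8, 0.4]
grip_width: 0.0
gripper_force: 0.0
lid xy [ 0.0003 -0.1283] z 0.05307405856997257 F lid [0.4282 0.6971] 0.39584878300593623 yaw [ 0.0005 -0.      0.3539]
```

```bash
python3 -m handwheel '[{"dp":[0.003,0,0],"delta_rot":[0,0,0]},{"dp":[0.006,0,0],"delta_rot":[0,0,0]},{"dp":[0.006,0,0],"delta_rot":[0,0,0]}]'; python3 w.py;  python3 -m handwheel '[{"dp":[0.001,0,0.0005],"delta_rot":[0,0,0]},{"dp":[0.002,0,0.001],"delta_rot":[0,0,0]},{"dp":[0.002,0,0.001],"delta_rot":[0,0,0]}]'; python3 w.py
```

```text
clock: 11.32
tcp_pos: [0.6104, 0.0318, 0.053]
orientation: [-1.795, -2.578, -0.001]
contact_force: [-0.6, -0.6, 0.7]
grip_width: 0.0002
gripper_force: 0.0
lid xy [ 0.0003 -0.1216] z 0.05296520917702547 F lid [-0.7621 -0.3629] 0.6716747547679248 yaw [ 0.0003 -0.0004  0.3546]
clock: 11.7
tcp_pos: [0.6102, 0.0325, 0.0521]
orientation: [1.796, 2.576, 0.0]
contact_force: [0.2, -3.2, 3.1]
grip_width: 0.0001
gripper_force: 1.6
lid xy [ 0.0003 -0.1209] z 0.05214977662586143 F lid [-0.9225 -3.0291] 3.0721640537070773 yaw [0.0009 0.0007 0.3534]
```

```bash
python3 -m handwheel '[{"dp":[0.001,0,0.001],"delta_rot":[0,0,0]},{"dp":[0.002,0,0.002],"delta_rot":[0,0,0]},{"dp":[0.002,0,0.002],"delta_rot":[0,0,0]}]'; python3 w.py;  python3 -m handwheel '[{"dp":[0.001,0,0.001],"delta_rot":[0,0,0]},{"dp":[0.002,0,0.002],"delta_rot":[0,0,0]},{"dp":[0.002,0,0.002],"delta_rot":[0,0,0]}]'; python3 w.py
```

```text
clock: 12.08
tcp_pos: [0.6104, 0.033, 0.0509]
orientation: [1.796, 2.574, 0.0]
contact_force: [0.2, -5.2, 7.8]
grip_width: 0.0003
gripper_force: 3.7
lid xy [ 0.0006 -0.1205] z 0.05085266201003075 F lid [-1.5601 -4.9226] 7.794851383741078 yaw [0.0025 0.0021 0.3523]
clock: 12.45
tcp_pos: [0.6103, 0.034, 0.0492]
orientation: [1.796, 2.572, 0.001]
contact_force: [1.7, -6.8, 8.8]
grip_width: -0.0
gripper_force: 4.5
lid xy [ 0.0009 -0.1196] z 0.049237065655566195 F lid [-0.8048 -6.9632] 8.77845408365077 yaw [0.0037 0.0031 0.3517]
```

```bash
python3 -m handwheel '[{"dp":[0.0015,0,0.0005],"delta_rot":[0,0,0]},{"dp":[0.003,0,0.001],"delta_rot":[0,0,0]},{"dp":[0.003,0,0.001],"delta_rot":[0,0,0]}]'; python3 w.py;  python3 -m handwheel '[{"dp":[0.001,0,0.0005],"delta_rot":[0,0,0]},{"dp":[0.002,0,0.001],"delta_rot":[0,0,0]},{"dp":[0.002,0,0.001],"delta_rot":[0,0,0]}]'; python3 w.py
```

```text
clock: 12.82
tcp_pos: [0.6086, 0.0382, 0.0475]
orientation: [1.796, 2.574, 0.001]
contact_force: [2.1, -2.6, 0.7]
grip_width: -0.0002
gripper_force: 0.8
lid xy [ 0.0008 -0.1151] z 0.04754416966517795 F lid [ 1.058  -3.2099] 0.7333316111093757 yaw [0.0026 0.0015 0.3523]
clock: 13.2
tcp_pos: [0.6074, 0.0401, 0.0462]
orientation: [1.796, 2.575, -0.0]
contact_force: [2.7, -6.2, 4.9]
grip_width: 0.0002
gripper_force: 3.1
lid xy [ 0.0003 -0.1128] z 0.046203382966333875 F lid [ 0.4112 -6.7737] 4.910344427961085 yaw [0.0014 0.0017 0.353 ]
```

```bash
python3 -m handwheel '[{"dp":[-0.01,0,0],"delta_rot":[0,0,0]},{"dp":[-0.02,0,-0.03],"delta_rot":[0,0,0]},{"dp":[-0.02,0,-0.08],"delta_rot":[0,0,0]},{"dp":[0.03,0,-0.085],"delta_rot":[0,0,0]},{"dp":[0.09,0,-0.085],"delta_rot":[0,0,0]},{"dp":[0.15,0,-0.085],"delta_rot":[0,0,0]},{"dp":[0.21,0,-0.085],"delta_rot":[0,0,0]},{"dp":[0.239,0,-0.08],"delta_rot":[0,0,0]},{"dp":[0.239,0,-0.07],"delta_rot":[0,0,0]}]';python3 w.py; python3 -m handwheel '[{"dp":[0,0,0.02],"delta_rot":[0,0,0]},{"dp":[0,0,0.04],"delta_rot":[0,0,0]},{"dp":[0,0,0.055],"delta_rot":[0,0,0]},{"dp":[0,0,0.063],"delta_rot":[0,0,0]},{"dp":[-0.003,0,0.063],"delta_rot":[0,0,0]},{"dp":[-0.006,0,0.063],"delta_rot":[0,0,0]},{"dp":[-0.006,0,0.063],"delta_rot":[0,0,0]}]';python3 w.py
```

```text
clock: 14.32
tcp_pos: [0.5217, 0.2695, 0.115]
orientation: [-1.786, -2.582, -0.0]
contact_force: [0.6, -0.6, 0.9]
grip_width: -0.0005
gripper_force: 0.0
lid xy [-0.0006  0.1321] z 0.11502436277333074 F lid [ 0.3115 -0.7537] 0.8941058208793351 yaw [-0.0016 -0.0018  0.3605]
clock: 15.2
tcp_pos: [0.5257, 0.261, 0.0533]
orientation: [-1.794, -2.578, -0.002]
contact_force: [-1.7, 2.5, -1.3]
grip_width: 0.0003
gripper_force: 1.5
lid xy [0.0002 0.1227] z 0.05326710168225644 F lid [-0.7667  2.933 ] -1.2778809416237722 yaw [ 0.0002 -0.0014  0.3546]
```

```bash
python3 -m handwheel '[{"dp":[-0.001,0,0.0015],"delta_rot":[0,0,0]},{"dp":[-0.002,0,0.003],"delta_rot":[0,0,0]},{"dp":[-0.002,0,0.003],"delta_rot":[0,0,0]}]'; python3 w.py;  python3 -m handwheel '[{"dp":[-0.001,0,0.001],"delta_rot":[0,0,0]},{"dp":[-0.002,0,0.002],"delta_rot":[0,0,0]},{"dp":[-0.002,0,0.002],"delta_rot":[0,0,0]}]'; python3 w.py
```

```text
clock: 15.58
tcp_pos: [0.5267, 0.2601, 0.051]
orientation: [-1.794, -2.578, -0.004]
contact_force: [-3.6, 4.9, 6.4]
grip_width: -0.0004
gripper_force: 3.9
lid xy [0.0008 0.1215] z 0.05103064315539577 F lid [-1.6993  5.8325] 6.367820823107555 yaw [ 0.0011 -0.0026  0.3552]
clock: 15.95
tcp_pos: [0.5276, 0.2585, 0.0492]
orientation: [-1.794, -2.578, -0.005]
contact_force: [-3.2, 5.3, 7.1]
grip_width: -0.0003
gripper_force: 3.9
lid xy [0.0012 0.1197] z 0.04917457843228549 F lid [-1.1911  6.0456] 7.064384676890828 yaw [ 0.0018 -0.0029  0.3553]
```

```bash
python3 -m handwheel '[{"dp":[-0.0015,0,0.0005],"delta_rot":[0,0,0]},{"dp":[-0.003,0,0.001],"delta_rot":[0,0,0]},{"dp":[-0.003,0,0.001],"delta_rot":[0,0,0]}]'; python3 w.py;  python3 -m handwheel '[{"dp":[-0.001,0,0.0005],"delta_rot":[0,0,0]},{"dp":[-0.002,0,0.001],"delta_rot":[0,0,0]},{"dp":[-0.002,0,0.001],"delta_rot":[0,0,0]}]'; python3 w.py
```

```text
clock: 16.32
tcp_pos: [0.5288, 0.2527, 0.0469]
orientation: [1.796, 2.576, 0.0]
contact_force: [0.2, 0.3, -0.5]
grip_width: 0.0001
gripper_force: 0.1
lid xy [0.0003 0.1138] z 0.04693520317532952 F lid [0.3035 0.2604] -0.48788383042286676 yaw [0.0007 0.0007 0.3531]
clock: 16.7
tcp_pos: [0.5288, 0.2526, 0.0459]
orientation: [-1.794, -2.578, -0.001]
contact_force: [-2.5, 5.5, 3.3]
grip_width: -0.0001
gripper_force: 2.4
lid xy [0.0002 0.1137] z 0.04590799839128501 F lid [-0.4147  5.9768] 3.2995757255691442 yaw [ 0.     -0.001   0.3547]
```

```bash
python3 -m handwheel '[{"dp":[0.01,0,0],"delta_rot":[0,0,0]},{"dp":[0.02,0,-0.03],"delta_rot":[0,0,0]},{"dp":[0.02,0,-0.08],"delta_rot":[0,0,0]},{"dp":[-0.02,-0.03,-0.085],"delta_rot":[0,0,0]},{"dp":[-0.06,-0.07,-0.085],"delta_rot":[0,0,0]},{"dp":[-0.1,-0.11,-0.085],"delta_rot":[0,0,0]},{"dp":[-0.113,-0.11,-0.08],"delta_rot":[0,0,0]},{"dp":[-0.113,-0.11,-0.07],"delta_rot":[0,0,0]}]';python3 w.py; python3 -m handwheel '[{"dp":[0,0,0.02],"delta_rot":[0,0,0]},{"dp":[0,0.002,0.04],"delta_rot":[0,0,0]},{"dp":[0,0.004,0.055],"delta_rot":[0,0,0]},{"dp":[0,0.004,0.063],"delta_rot":[0,0,0]},{"dp":[0,0.004,0.063],"delta_rot":[0,0,0]},{"dp":[0,0.004,0.063],"delta_rot":[0,0,0]}]';python3 w.py
```

```text
clock: 17.7
tcp_pos: [0.4659, 0.1071, 0.1157]
orientation: [1.797, 2.575, 0.002]
contact_force: [1.2, 0.8, -0.7]
grip_width: -0.0001
gripper_force: 0.0
lid xy [-0.1092 -0.001 ] z 0.1157419846619441 F lid [1.3828 0.2972] -0.701049249769071 yaw [0.0017 0.0001 0.352 ]
clock: 18.45
tcp_pos: [0.4691, 0.109, 0.0532]
orientation: [1.796, 2.577, 0.001]
contact_force: [-0.2, -0.1, -0.5]
grip_width: -0.0002
gripper_force: 0.0
lid xy [-0.1056 -0.0002] z 0.05316706223114401 F lid [-0.2154 -0.0528] -0.5180120417801702 yaw [ 0.0007 -0.0002  0.3539]
```

Now push the front tab inward (tool +y) until it touches.

```bash
python3 -m handwheel '[{"dp":[0,0.003,0],"delta_rot":[0,0,0]},{"dp":[0,0.005,0],"delta_rot":[0,0,0]},{"dp":[0,0.005,0],"delta_rot":[0,0,0]}]';python3 w.py; python3 -m handwheel '[{"dp":[0,0.001,0.0005],"delta_rot":[0,0,0]},{"dp":[0,0.002,0.001],"delta_rot":[0,0,0]},{"dp":[0,0.002,0.001],"delta_rot":[0,0,0]}]';python3 w.py
```

```text
clock: 18.82
tcp_pos: [0.4738, 0.1108, 0.053]
orientation: [1.795, 2.578, 0.001]
contact_force: [-0.5, -0.4, 0.4]
grip_width: -0.0
gripper_force: 0.0
lid xy [-0.1005 -0.0002] z 0.05301732024574279 F lid [-0.6562 -0.223 ] 0.38841839331461075 yaw [ 0.0007 -0.0002  0.354 ]
clock: 19.2
tcp_pos: [0.4753, 0.1113, 0.0517]
orientation: [-1.796, -2.578, 0.0]
contact_force: [-0.6, -1.0, -0.4]
grip_width: -0.0001
gripper_force: 0.1
lid xy [-0.0989 -0.0002] z 0.0517181717046627 F lid [-0.9129 -0.7506] -0.3848113056393328 yaw [-0.0001  0.      0.3539]
```

```bash
python3 -m handwheel '[{"dp":[0,0.0015,0],"delta_rot":[0,0,0]},{"dp":[0,0.002,0],"delta_rot":[0,0,0]},{"dp":[0,0.002,0],"delta_rot":[0,0,0]}]';python3 w.py; python3 -m handwheel '[{"dp":[0,0.001,0],"delta_rot":[0,0,0]},{"dp":[0,0.002,0],"delta_rot":[0,0,0]},{"dp":[0,0.002,0],"delta_rot":[0,0,0]}]';python3 w.py
```

```text
clock: 19.58
tcp_pos: [0.4772, 0.1121, 0.0518]
orientation: [1.796, 2.578, 0.0]
contact_force: [-0.4, 0.2, 0.2]
grip_width: 0.0004
gripper_force: 0.2
lid xy [-0.0968 -0.0002] z 0.05179453315024548 F lid [-0.3064  0.3678] 0.2056443151427627 yaw [ 0.0001 -0.      0.354 ]
clock: 19.95
tcp_pos: [0.4776, 0.1122, 0.0515]
orientation: [-1.795, -2.576, 0.004]
contact_force: [-5.2, -1.9, 3.4]
grip_width: 0.0001
gripper_force: 3.1
lid xy [-0.0965 -0.0002] z 0.05149348813775083 F lid [-5.5364  0.0717] 3.4346967786852467 yaw [-0.0031  0.0001  0.3538]
```

```bash
python3 -m handwheel '[{"dp":[0,0.0005,0.0015],"delta_rot":[0,0,0]},{"dp":[0,0.0005,0.003],"delta_rot":[0,0,0]},{"dp":[0,0.0005,0.003],"delta_rot":[0,0,0]}]';python3 w.py; python3 -m handwheel '[{"dp":[0,0.0005,0.0005],"delta_rot":[0,0,0]},{"dp":[0,0.0015,0.001],"delta_rot":[0,0,0]},{"dp":[0,0.0015,0.001],"delta_rot":[0,0,0]}]';python3 w.py
```

```text
clock: 20.32
tcp_pos: [0.4784, 0.1124, 0.049]
orientation: [-1.795, -2.576, 0.002]
contact_force: [-6.1, -2.4, 8.9]
grip_width: -0.0005
gripper_force: 4.7
lid xy [-0.0956 -0.0003] z 0.04902081358750881 F lid [-6.5585 -0.0829] 8.852145398829554 yaw [-0.0023 -0.0003  0.3535]
clock: 20.7
tcp_pos: [0.4797, 0.1129, 0.048]
orientation: [-1.795, -2.576, 0.003]
contact_force: [-6.3, -2.4, 8.5]
grip_width: 0.0
gripper_force: 4.3
lid xy [-0.0942 -0.0003] z 0.04795631404419754 F lid [-6.7094 -0.092 ] 8.514225220564825 yaw [-0.0025 -0.0002  0.3535]
```

```bash
python3 -m handwheel '[{"dp":[0,0.001,0.0005],"delta_rot":[0,0,0]},{"dp":[0,0.0025,0.001],"delta_rot":[0,0,0]},{"dp":[0,0.0025,0.001],"delta_rot":[0,0,0]}]';python3 w.py; python3 -m handwheel '[{"dp":[0,0.0015,0.0003],"delta_rot":[0,0,0]},{"dp":[0,0.0025,0.0005],"delta_rot":[0,0,0]},{"dp":[0,0.0025,0.0005],"delta_rot":[0,0,0]}]';python3 w.py
```

```text
clock: 21.08
tcp_pos: [0.4835, 0.1143, 0.0468]
orientation: [1.796, 2.578, 0.0]
contact_force: [-0.9, -1.0, 0.8]
grip_width: 0.0004
gripper_force: 0.9
lid xy [-0.0902 -0.0003] z 0.046773015406140345 F lid [-1.1861 -0.5878] 0.7724117053792899 yaw [0.0002 0.0001 0.3539]
clock: 21.45
tcp_pos: [0.4835, 0.1143, 0.0459]
orientation: [-1.794, -2.575, 0.005]
contact_force: [-8.3, -2.6, 6.0]
grip_width: -0.0002
gripper_force: 4.1
lid xy [-0.0902 -0.0002] z 0.04588425612541127 F lid [-8.6728  0.4535] 6.040925494314189 yaw [-0.0045  0.0002  0.3537]
```

```bash
python3 - <<'E'
from h import *
from bench import vision
T=vision.grab_frame("top")
def f(q):return (proj(T,np.array([[q[0],q[1],.115]]))[0]-[193,158])
j=least_squares(f,[.7,.27]).x
a=.354;E=np.array([[np.cos(a),np.sin(a)],[-np.sin(a),np.cos(a)]]);print(j,E@(j-[.568,.1458]))
E
python3 -m handwheel '[{"dp":[0,-0.01,0],"delta_rot":[0,0,0]},{"dp":[0,-0.02,-0.03],"delta_rot":[0,0,0]},{"dp":[0,-0.02,-0.09],"delta_rot":[0,0,0]}]'
```

```text
[0.7508 0.2785] [0.2174 0.0611]
clock: 21.88
tcp_pos: [0.465, 0.1077, 0.1357]
orientation: [-1.794, -2.577, 0.006]
contact_force: [1.3, 1.5, 0.1]
grip_width: 0.0
gripper_force: 0.0
```

```bash
python3 -m handwheel '[{"dp":[0,0.05,0],"delta_rot":[0,0,0]},{"dp":[-0.004,0.1,0],"delta_rot":[0,0,0]},{"dp":[-0.008,0.155,0],"delta_rot":[0,0,0]},{"dp":[-0.008,0.205,0],"delta_rot":[0,0,0]},{"dp":[-0.008,0.2125,0.01],"delta_rot":[0,0,0]},{"dp":[-0.008,0.2125,0.03],"delta_rot":[0,0,0]},{"dp":[-0.008,0.2125,0.05],"delta_rot":[0,0,0]},{"dp":[-0.008,0.2125,0.07],"delta_rot":[0,0,0]},{"dp":[-0.008,0.2115,0.0835],"delta_rot":[0,0,0]},{"dp":[-0.008,0.2085,0.0835],"delta_rot":[0,0,0]},{"dp":[-0.008,0.2075,0.0835],"delta_rot":[0,0,0]}]';python3 w.py; python3 -m handwheel '[{"dp":[0,-0.002,0],"delta_rot":[0,0,0]},{"dp":[0,-0.003,0],"delta_rot":[0,0,0]},{"dp":[0,-0.003,0],"delta_rot":[0,0,0]}]';python3 w.py
```

```text
clock: 23.25
tcp_pos: [0.6643, 0.1724, 0.0532]
orientation: [1.796, 2.577, 0.0]
contact_force: [-0.1, -0.1, 1.1]
grip_width: 0.0001
gripper_force: 0.0
lid xy [ 0.0995 -0.0084] z 0.05323279898134295 F lid [-0.0743 -0.0469] 1.0798416621351064 yaw [ 0.0004 -0.      0.3537]
clock: 23.62
tcp_pos: [0.6617, 0.1717, 0.0532]
orientation: [1.795, 2.578, 0.001]
contact_force: [-0.6, 0.2, 0.8]
grip_width: 0.0
gripper_force: 0.3
lid xy [ 0.0969 -0.0082] z 0.05323963279012631 F lid [-0.457   0.4215] 0.7856882165216166 yaw [ 0.0008 -0.0002  0.354 ]
```

```bash
python3 -m handwheel '[{"dp":[0,-0.0015,0.001],"delta_rot":[0,0,0]},{"dp":[0,-0.002,0.0015],"delta_rot":[0,0,0]},{"dp":[0,-0.002,0.0015],"delta_rot":[0,0,0]}]';python3 w.py; python3 -m handwheel '[{"dp":[0,-0.0007,0.001],"delta_rot":[0,0,0]},{"dp":[0,-0.001,0.002],"delta_rot":[0,0,0]},{"dp":[0,-0.001,0.002],"delta_rot":[0,0,0]}]';python3 w.py
```

```text
clock: 24.0
tcp_pos: [0.6614, 0.1715, 0.0526]
orientation: [1.794, 2.576, 0.005]
contact_force: [3.3, 1.0, 4.4]
grip_width: 0.0
gripper_force: 2.5
lid xy [ 0.0966 -0.0083] z 0.05263084061226964 F lid [ 3.4324 -0.1884] 4.399220728570722 yaw [ 0.0042 -0.0006  0.3541]
clock: 24.38
tcp_pos: [0.6617, 0.1716, 0.0514]
orientation: [1.793, 2.575, 0.008]
contact_force: [5.3, 1.6, 6.4]
grip_width: 0.0001
gripper_force: 3.6
lid xy [ 0.0969 -0.0083] z 0.05143909517921176 F lid [ 5.5262 -0.3364] 6.4113006049475105 yaw [ 0.0068 -0.0009  0.3541]
```

```bash
python3 -m handwheel '[{"dp":[0,-0.001,0.0015],"delta_rot":[0,0,0]},{"dp":[0,-0.0015,0.002],"delta_rot":[0,0,0]},{"dp":[0,-0.0015,0.002],"delta_rot":[0,0,0]}]';python3 w.py; python3 -m handwheel '[{"dp":[0,-0.001,0.001],"delta_rot":[0,0,0]},{"dp":[0,-0.002,0.0015],"delta_rot":[0,0,0]},{"dp":[0,-0.002,0.0015],"delta_rot":[0,0,0]}]';python3 w.py
```

```text
clock: 24.75
tcp_pos: [0.6618, 0.1716, 0.0505]
orientation: [1.792, 2.573, 0.013]
contact_force: [7.3, 2.3, 10.2]
grip_width: -0.0001
gripper_force: 4.8
lid xy [ 0.097  -0.0083] z 0.05054133074555116 F lid [ 7.6507 -0.3251] 10.230036697484794 yaw [ 0.0101 -0.0013  0.3543]
clock: 25.12
tcp_pos: [0.6614, 0.1713, 0.0498]
orientation: [1.79, 2.572, 0.016]
contact_force: [8.6, 3.0, 11.3]
grip_width: -0.0002
gripper_force: 6.0
lid xy [ 0.0964 -0.0084] z 0.04981265426965805 F lid [ 9.0653 -0.1841] 11.28335461759728 yaw [ 0.0132 -0.0016  0.3544]
```

```bash
python3 -m handwheel '[{"dp":[0,-0.0005,0.001],"delta_rot":[0,0,0]},{"dp":[0,-0.001,0.0015],"delta_rot":[0,0,0]},{"dp":[0,-0.001,0.0015],"delta_rot":[0,0,0]}]';python3 w.py
```

```text
clock: 25.5
tcp_pos: [0.6612, 0.1713, 0.0488]
orientation: [1.79, 2.571, 0.018]
contact_force: [8.9, 3.1, 12.8]
grip_width: 0.0
gripper_force: 6.5
lid xy [ 0.0963 -0.0084] z 0.04884711065180353 F lid [ 9.3924 -0.1861] 12.831245855366843 yaw [ 0.0149 -0.0018  0.3545]
```

```bash
python3 - <<'E'
from h import *
from bench import vision,status
o=status.get_obs();print(o["joints"],o["tau"],o["moment"])
t=vision.grab_frame("top")["img"];s=vision.grab_frame("side")["img"]
def c(im,x,y,w,h,k):return cv2.resize(im[y:y+h,x:x+w],None,fx=k,fy=k,interpolation=cv2.INTER_CUBIC)
cv2.imwrite("pics/z6.png",np.clip(1.5*np.hstack([c(t,165,130,133,180,3),c(s,230,110,133,180,3)]).astype(float),0,255).astype(np.uint8))
E
```

```text
[-0.602   0.7117  0.3751  1.6943 -0.3446  0.786   0.287 ] [  0.7479 -53.2228   7.4812 -10.6948   0.6473   2.9065   0.0156] [ 0.7359 -1.8933 -0.0082]
```

View pics/z6.png

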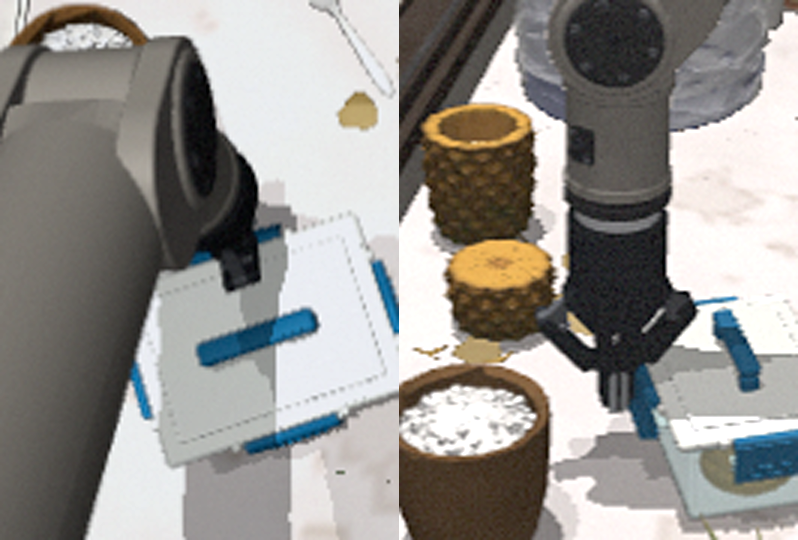

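```bash
python3 -m handwheel '[{"dp":[0,-0.0007,0.001],"delta_rot":[0,0,0]},{"dp":[0,-0.001,0.002],"delta_rot":[0,0,0]},{"dp":[0,-0.001,0.002],"delta_rot":[0,0,0]}]';python3 w.py
```

```text
clock: 25.98
tcp_pos: [0.6597, 0.1706, 0.0463]
orientation: [1.79, 2.571, 0.016]
contact_force: [8.1, 3.2, 8.6]
grip_width: -0.0001
gripper_force: 4.8
lid xy [ 0.0946 -0.0085] z 0.04631442139338776 F lid [8.6891 0.2308] 8.646195285579072 yaw [ 0.0135 -0.0014  0.3544]
```

```bash
python3 -m handwheel '[{"dp":[0,-0.001,0],"delta_rot":[0,0,0]},{"dp":[0,-0.0015,0],"delta_rot":[0,0,0]},{"dp":[0,-0.0015,0],"delta_rot":[0,0,0]}]';python3 w.py
```

```text
clock: 26.35
tcp_pos: [0.6565, 0.1695, 0.0449]
orientation: [1.792, 2.573, 0.012]
contact_force: [7.6, 2.9, 6.7]
grip_width: 0.0002
gripper_force: 4.4
lid xy [ 0.0913 -0.0084] z 0.04492548376402798 F lid [8.1176 0.0528] 6.697500868303678 yaw [ 0.0097 -0.0009  0.3543]
```

```bash
python3 -m handwheel '[{"dp":[0,-0.0007,-0.001],"delta_rot":[0,0,0]},{"dp":[0,-0.0015,-0.001],"delta_rot":[0,0,0]},{"dp":[0,-0.0015,-0.001],"delta_rot":[0,0,0]}]';python3 w.py; python3 -m handwheel '[{"dp":[0,0.002,-0.001],"delta_rot":[0,0,0]},{"dp":[0,0.004,-0.001],"delta_rot":[0,0,0]},{"dp":[0,0.004,-0.001],"delta_rot":[0,0,0]}]';python3 w.py
```

```text
clock: 26.72
tcp_pos: [0.6552, 0.1694, 0.0454]
orientation: [1.791, 2.573, 0.012]
contact_force: [10.6, 2.8, 3.1]
grip_width: 0.0001
gripper_force: 5.4
lid xy [ 0.0899 -0.0081] z 0.04537003201048388 F lid [10.8789 -1.019 ] 3.090528866377888 yaw [ 0.01   -0.001   0.3546]
clock: 27.1
tcp_pos: [0.6551, 0.1693, 0.0446]
orientation: [1.795, 2.577, 0.002]
contact_force: [3.7, 1.0, 2.0]
grip_width: 0.0
gripper_force: 2.2
lid xy [ 0.0898 -0.0081] z 0.04455656980761337 F lid [ 3.8661 -0.3475] 2.0321748784666678 yaw [ 0.0014 -0.0003  0.3541]
```

```bash
python3 -m handwheel '[{"dp":[0,0.01,0],"delta_rot":[0,0,0]},{"dp":[0,0.02,-0.03],"delta_rot":[0,0,0]},{"dp":[0,0.02,-0.09],"delta_rot":[0,0,0]},{"dp":[-0.03,0,-0.14],"delta_rot":[0,0,0]},{"dp":[-0.09,-0.02,-0.16],"delta_rot":[0,0,0]},{"dp":[-0.15,-0.02,-0.16],"delta_rot":[0,0,0]},{"dp":[-0.21,-0.02,-0.16],"delta_rot":[0,0,0]},{"dp":[-0.27,-0.02,-0.16],"delta_rot":[0,0,0]},{"dp":[-0.3,-0.02,-0.16],"delta_rot":[0,0,0]},{"dp":[-0.3,-0.02,-0.16],"delta_rot":[0,0,0]}]';python3 - <<'E'
from h import *
from bench import vision
T=vision.grab_frame("top");S=vision.grab_frame("side");t=T["img"];s=S["img"]
cs=lambda p,ox,oy,k=4:(p-[ox,oy]+.5)*k-.5
q=[.568,.1455,.354];L=pl(rect(.069,.094,.082),q)
print(cs(proj(T,L),200,190),cs(proj(S,L),295,180))
def c(im,x,y,w,h,k):return cv2.resize(im[y:y+h,x:x+w],None,fx=k,fy=k,interpolation=cv2.INTER_CUBIC)
cv2.imwrite("pics/z7.png",np.clip(1.5*np.hstack([c(t,200,190,100,120,4),c(s,295,180,100,120,4)]).astype(float),0,255).astype(np.uint8))
E
```

```text
clock: 28.35
tcp_pos: [0.7385, -0.1239, 0.203]
orientation: [-1.802, -2.572, 0.005]
contact_force: [-0.4, 0.2, 0.4]
grip_width: 0.0004
gripper_force: 0.0
[[ 13.2439 151.5787]
 [331.1949  40.6607]
 [411.2867 275.2413]
 [ 86.8664 389.1213]] [[118.6577 315.3136]
 [ 43.91   139.0448]
 [254.7127 113.5994]
 [356.5585 281.7234]]
```

View pics/z7.png

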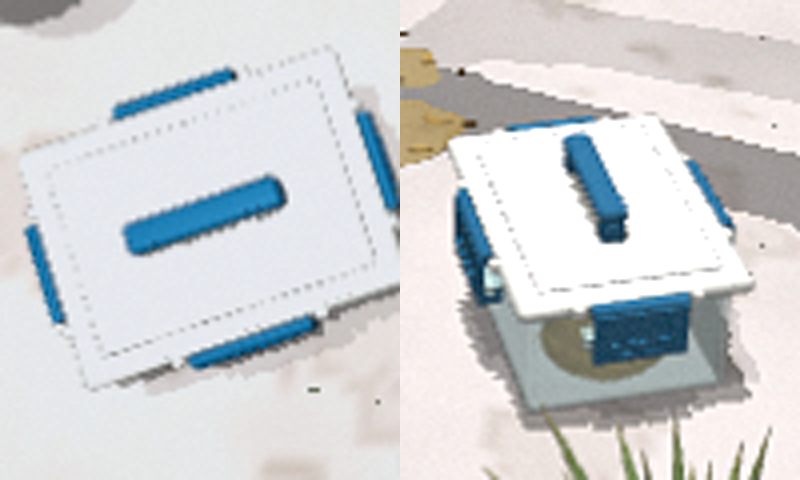

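```bash
python3 - <<'E'
from h import *
from bench import vision
T=vision.grab_frame("top");S=vision.grab_frame("side")
cs=lambda p,ox,oy,k=4:(p-[ox,oy]+.5)*k-.5
q=[.568,.1455,.354]
for th in(1.3,1.57):
    r=.034*np.cos(th)+.0055*np.sin(th);z=.077-.034*np.sin(th)+.0055*np.cos(th)
    P=np.array([[.072+r,.035,z],[.072+r,-.035,z],[-.072-r,.035,z],[-.072-r,-.035,z],[.0775,.035,.082],[.028,.097+r,z],[.028,-.097-r,z]])
    print(th,"side",cs(proj(S,pl(P,q)),295,180)[[0,5]].ravel(),"top",cs(proj(T,pl(P,q)),200,190).ravel())
E
```

```text
1.3 side [ 63.263  310.1924 197.1806 376.4067] top [119.9521  95.1191 233.3208  55.5976 211.2223 379.3876 327.3493 338.5737
 108.3987 102.4768  25.5054 233.2246 389.0734 106.1243]
1.57 side [ 78.138  311.9007 192.5515 370.5453] top [125.6245 109.8666 238.8044  70.3937 207.3082 364.2069 322.9478 323.5793
 108.3987 102.4768  41.3505 228.3179 375.0223 111.667 ]
```

```bash
python3 -c "
from bench import r
print(r.hand_in())"
```

```text
the job is handed in; nothing more can be done
None
```

The lid is seated fully on the rim and all four tabs are snapped in, checked by contact force and the final pictures. I handed the job in at about 28 s. The bystander food was not touched; the back tab took a harder push than the others (11 N in), and the last picture shows no box shift beyond my 1–2 mm measuring error.

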